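# Load the dicing grid and lock it in

## Robot

A 6-joint arm with a two-finger parallel gripper is mounted at the origin on a cart in front of the work surface, level with it; the furniture and walls round the work are solid. World frame = base frame: x ahead of the robot, y to its left, z up, the work surface at z = 0. Lengths are in m, angles in rad, forces in N, time in s.
With the tool pointing down it reaches from about 0.25 to 0.775 m from the base axis. Payload 8.9 kg.
Tool frame: the origin (TCP) lies at the very end of the fingers, on their centre line; the grasp point (between the pads) lies 19 mm behind it; z points along the fingers, y is the line along which they close (so a half turn about z gives the same grasp; the last joint's range is limited). The gripper opens to 85 mm and grips with 20 to 120 N. Pads are 22 mm wide; open, the fingers measure 114 mm over their backs; the gripper's body (76 mm by 85 mm) begins 54 mm behind the grasp point. The pads swing forward as they close: fully open they stand 13 mm farther back than shut.
Start: joints at [-1.266, 0.291, -0.153, 1.127, 0, 1.431], TCP at [0.225, -0.474, 0.231] pointing down, gripper open.
Joint ranges: [-2.52, 2.52], [-0.91, 1.74], [-1.3, 1.37], [-1.96, 2.02], [-1.52, 1.47], [-3.14, 3.14]. Speed limits (rad/s): [2.22, 2.22, 2.79, 3.14, 3.14, 3.14].

## Interface

Orientations are given as [roll, pitch, yaw] about the fixed x, y, z axes, in that order (R = Rz(yaw) Ry(pitch) Rx(roll)).
In Python, from plant import * gives the robot as it stands.
- The arm moves only by the tool drive_tool, never from a script. Its argument "commands" is a list of rows, each an object of numbers: "x", "y", "z": the shift along the tool's x, y, z in m; "spin": the turn about the tool's z in rad; "jaw": the closure, from 0 (fully open) to 1 (shut). In form: [{"x": .., "y": .., "z": .., "spin": .., "jaw": ..}, ...]. A call has 1 to 5 rows; each row is the pose to reach, as a shift and turn from the pose commanded when the call began, along the tool's axes at that moment; what a row does not reach only later rows make up. A row lasts 1/8 s, in which the tool goes at most 62.5 mm and 10.7 degrees, less where a joint would pass 70% of its speed; a pose out of reach is approached as far as the arm can. A call with a gripper value outside its range is refused whole. The fingers move at their own pace and stop on an object; "newtons" is the grip in N (left out, the last holds). Time passes only in rows, so rows that repeat a pose let the fingers close. It gives the time, the measured TCP pose, the force, the opening and the grip force at its end, in the units of the state.
- state(): the state, without advancing time (a new reading comes with each control period).
- camera(name): name is "scene" or "top" or "wrist"; returns a dict with "img" (384x512x3 uint8, blue, green, red), "z_map" (384x512 float32, m along the optical axis (not along the pixel's ray), 0 where there is no reading), "camera_matrix" (3x3 intrinsics, pixels), "rvec" (rotation vector, rad) and "tvec" (3), from world to camera coordinates, as OpenCV has them. Camera axes: x right, y down, z forward; pixel columns grow to the right and rows downward; lengths in m; the calibration is good to about 2 mm. A picture is of the moment at which its call begins.
- sign_off(): hands the job in; it is judged then, once.
The state is a dict: "t": time; "joint_positions": joint angles; "joint_velocities": joint speeds; "joint_efforts": joint torques, N m; "ee_pos": TCP position; "ee_rot": TCP orientation; "force": force on the tool from outside, world axes, zero at the start; "moment": the same for the moment, N m; "gripper_width": opening from 0.0 (shut) to 1.0 (fully open); "grip_force": force on a finger pad.
Only numpy, scipy, OpenCV 4.12 (cv2) and the standard library are available. Lean on these libraries where they do the work, as an engineer would, in place of code of your own. Each camera call takes 0.05 s, during which the arm holds its last target. There are 200 camera calls.

## Task

Get the vegetable dicer ready: swing the locking lever back if it hangs in the way, and with the tray still drawn out lay the loose dicing grid flat and square in the tray's pocket, then push the tray fully home, and only then swing the lever all the way across against its keeper post to lock it. Leave the other things on the table where they stand.

Things in the scene. Friction and masses are not known exactly. Their poses are not given: they have to be found in the camera images.
- grid_mid (a point): Loose dicing grid: flat grey frame 110 mm (x) by 80 mm (y), 14 mm thick, steel blades inside, one upright orange grip wall across its middle (14 mm thick along x, 64 mm long along y, its top 52 mm above the grid's underside). About 0.18 kg. The point is its centre, 26 mm above the underside, inside the grip wall; z up. Same after a half turn.
- tray_pocket (a point): Centre of the pocket floor in the dicer's black sliding tray, 18 mm above the table; moves with the tray. Pocket 114 mm (x) by 84 mm (y), 10 mm deep, 3 mm chamfer: the grid drops in flat, its x along this x, either way round; seated, grid_mid is 26 mm above this point. x is the direction in which the tray slides home.
- tray_front (a point): Centre of the outer face of the orange push plate that stands at the front of the tray (plate 90 mm wide, 8 mm thick, from 12 to 44 mm above the table). The point is 30 mm above the table, 104 mm in front of the pocket's centre. Pushing this face along its +x slides the tray home.
- tray (a joint): How far the tray is pushed in: 0 m drawn out, 0.100 m fully home at its stop. About 2 N of friction; stays where left. At home the rear half of the grid lies under the dicer's white hood (90 to 112 mm above the table), which begins 35 mm beyond the pocket's centre; the grip wall stays in front of it.
- lever (a joint): Angle of the steel locking lever about its upright axis: 0 rad swung fully back, clear of the tray; 2.2 rad across the tray at the keeper post, pointing along -y of lever_pivot: locked. Grows counter-clockwise seen from above, has about 0.12 N m of friction, stays where left. Above about 0.3 rad it hangs over the tray, in the way of loading.
- lever_knob (a point): Centre of the upright orange round knob at the lever's end: 22 mm diameter, 57 to 101 mm above the table, the point at 80 mm, 130 mm from the axis. x points from axis to knob. The lever's bar is 46 to 58 mm above the table; a steel dog stands out 55 mm from it, 63 to 93 mm from the axis, on the side of growing angle; locked, it stops just in front of the grip wall.
- lever_pivot (a point): A point on the lever's fixed upright axis, 80 mm above the table, on a post at the left side of the dicer. Its x axis is the direction in which the tray slides home, y to the left of that.
- pot_lid: Bystander: round steel pot lid, 118 mm across, 27 high (origin at the centre of its underside). To be left alone.
- tape_roll: Bystander: roll of beige tape lying flat, 96 mm across, 25 high (origin at the centre of its underside). To be left alone.
- chilli_jar: Bystander: jar with yellow lid, 65 mm across, 94 high (origin at the centre of its underside). To be left alone.
- squeeze_bottle: Bystander: upright squeeze bottle, 46 x 76 mm, 237 high (origin at the centre of its underside). To be left alone.
- spice_jar: Bystander: spice jar with red cap, 45 mm across, 108 high (origin at the centre of its underside). To be left alone.
- salt_shaker: Bystander: salt shaker, 44 mm across, 90 high (origin at the centre of its underside). To be left alone.
- steel_cup: Bystander: steel portion cup, 68 mm across, 42 high (origin at the centre of its underside). To be left alone.

How it is judged:
By the outcome, as a careful person would: the job done as asked, in the order asked, and still so for the second after the job is handed in, with the robot touching nothing.
It also fails if it takes over 72 s, if anything falls off the work surface, if the arm or the gripper's body presses on something with over 40 N, if the wrist force passes 120 N, or if a joint passes its speed limit or range.

## Working session

There is one attempt and no reset: what is moved stays moved. The work goes in short steps, Python scripts to look and compute and a tool call to move; the robot and the scene stay as the last step left them, time stands still between calls to the robot, and variables do not carry over. Pictures are saved under pics/ and viewed, at most 10 in all, crops included, and the job is handed in when it is done.

Besides the shell and the picture viewer there is one more tool, called after "Call:" in YAML: its name, and indented under it one key for each argument. drive_tool: Moves the arm, as the interface text tells. Its arguments: {"type":"object","properties":{"commands":{"type":"array","items":{"type":"object","properties":{"x":{"type":"number"},"y":{"type":"number"},"z":{"type":"number"},"spin":{"type":"number"},"jaw":{"type":"number"}}}},"newtons":{"type":"number"}},"required":["commands"]}

```bash
mkdir -p pics; cat > h.py <<'E'
from plant import *
import numpy as np, cv2
def cloud(c):
    K=c["camera_matrix"];z=c["z_map"];R=cv2.Rodrigues(np.array(c["rvec"],float))[0];t=np.array(c["tvec"],float).ravel()
    v,u=np.mgrid[:z.shape[0],:z.shape[1]]
    P=np.stack([(u-K[0,2])/K[0,0]*z,(v-K[1,2])/K[1,1]*z,z],-1)
    W=(P-t)@R
    W[z==0]=np.nan
    return W
E
python3 - <<'E'
from h import *
s=state();print({k:np.round(v,3) for k,v in s.items()})
a=camera("top");b=camera("scene")
np.savez("a.npz",W=cloud(a),img=a["img"]);np.savez("b.npz",W=cloud(b),img=b["img"])
cv2.imwrite("pics/top.png",a["img"]);cv2.imwrite("pics/scene.png",b["img"])
E
```

```text
{'t': np.float64(0.0), 'joint_positions': array([-1.266,  0.291, -0.154,  1.127,  0.   ,  1.431]), 'joint_velocities': array([ 0.   , -0.002,  0.   ,  0.   ,  0.001, -0.001]), 'joint_efforts': array([-0.0000e+00, -5.3714e+01,  3.3138e+01,  1.6000e-02, -0.0000e+00,
       -0.0000e+00]), 'ee_pos': array([ 0.225, -0.474,  0.231]), 'ee_rot': array([-3.14 , -0.   ,  0.444]), 'force': array([ 0.481, -1.216,  0.343]), 'moment': array([ 0.004, -0.02 , -0.016]), 'grip_force': np.float64(0.0), 'gripper_width': np.float64(0.999)}
```

View pics/top.png

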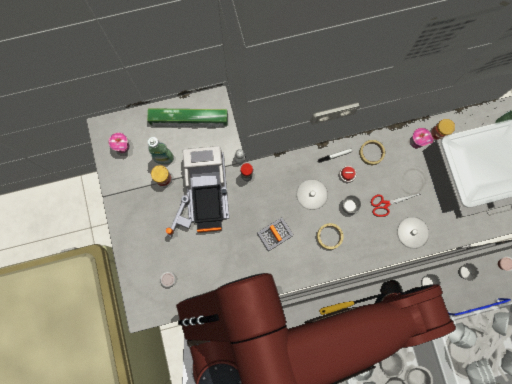

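View pics/scene.png

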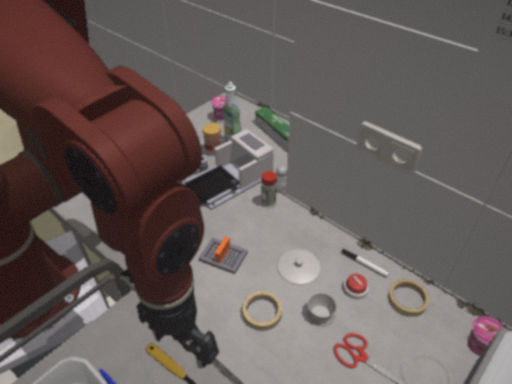

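The top view shows the dicer around (205,190) with its tray drawn out, the lever knob at (169,231) pointing away from the tray, and the loose grid at (275,234). Next I'll measure them.

```bash
python3 - <<'E'
from h import *
d=np.load("a.npz");W=d["W"];img=d["img"]
hsv=cv2.cvtColor(img,cv2.COLOR_BGR2HSV)
org=((hsv[...,0]>4)&(hsv[...,0]<18)&(hsv[...,1]>170)&(hsv[...,2]>120)).astype(np.uint8)
n,l,s,c=cv2.connectedComponentsWithStats(org)
for i in range(1,n):
    if s[i,4]>5 and c[i][0]<300:
        p=W[l==i];print(i,s[i],c[i].round(1),np.nanmedian(p,0).round(4),np.nanmin(p,0).round(3),np.nanmax(p,0).round(3))
for u,v in [(205,205),(200,205),(210,200),(186,200),(204,158),(190,190),(222,190),(265,225),(290,232),(280,175),(300,260)]:
    print(u,v,W[v,u].round(4))
# grid footprint
m=(W[...,2]>.008)&(W[...,2]<.06);m[:, :250]=0;m[:,300:]=0;m[:212]=0;m[256:]=0
print(m.sum())
p=W[m]
r=cv2.minAreaRect(p[:,:2].astype(np.float32)*1000);print(r)
cv2.imwrite("pics/c.png",cv2.resize(img[140:260,140:300],None,fx=5,fy=5,interpolation=cv2.INTER_CUBIC))
E
```

```text
1 [197 227  24   5  58] [208.8 229. ] [0.4799 0.076  0.042 ] [0.471 0.036 0.011] [0.491 0.12  0.051]
2 [270 226  11  15  60] [275.1 233. ] [ 0.4675 -0.1635  0.049 ] [ 0.443 -0.182  0.029] [ 0.493 -0.145  0.066]
3 [166 228   6   6  25] [168.4 230.4] [0.468  0.2146 0.0996] [0.458 0.205 0.092] [0.476 0.222 0.105]
205 205 [0.5722 0.0955 0.0175]
200 205 [0.5715 0.1138 0.0206]
210 200 [0.5913 0.0774 0.0173]
186 200 [0.5832 0.1612 0.0592]
204 158 [0.7306 0.0959 0.101 ]
190 190 [0.6289 0.1536 0.0147]
222 190 [0.6217 0.0309 0.0592]
265 225 [ 0.5014 -0.1284  0.0052]
290 232 [ 0.4755 -0.2207  0.0124]
280 175 [ 0.6937 -0.1845 -0.0007]
300 260 [ 0.3743 -0.2586 -0.0057]
435
((471.8836669921875, -165.10887145996094), (180.01979064941406, 159.08773803710938), 88.43512725830078)
```

View pics/c.png

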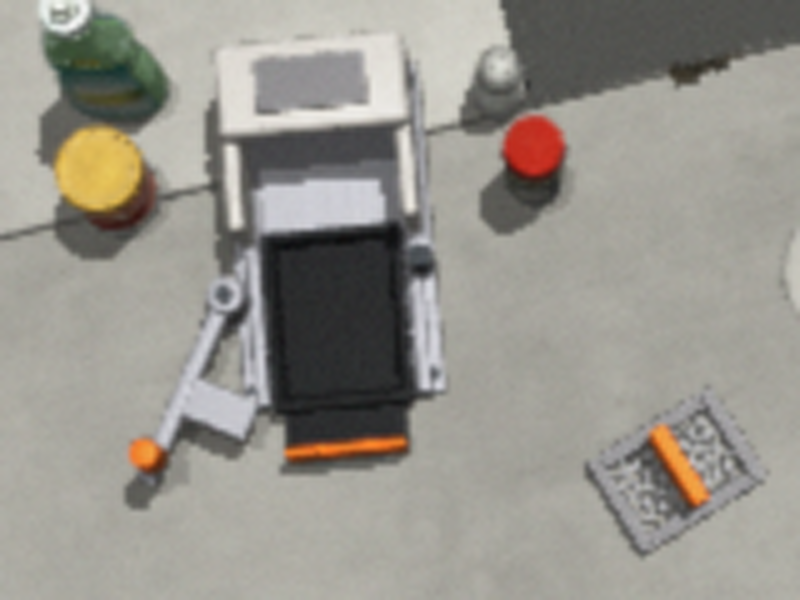

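The crop shows the lever resting at the left, clear of the pocket at an angle of roughly 0.15. The push plate runs from (287,453) to (408,443), so the dicer is yawed about 5°. The grid's wall lies at roughly 32°. I'll move over the grid for a closer wrist look.

```bash
cat >> h.py <<'E'
from scipy.spatial.transform import Rotation as Ro
def go(p,yaw=None):
    s=state();R=Ro.from_euler("xyz",s["ee_rot"]).as_matrix()
    d=R.T@(np.array(p)-s["ee_pos"]);y0=s["ee_rot"][2]
    print("tool shift",d.round(4),"spin",0 if yaw is None else round(float((y0-yaw+np.pi)%(2*np.pi)-np.pi),4))
E
python3 -c "
from h import *
go([.44,-.164,.26],.55)"
```

```text
tool shift [ 0.3269 -0.1876 -0.0289] spin -0.1062
```

Call:
drive_tool:
  commands:
    - {"x": 0.055,"y": -0.03,"z": -0.029,"spin": -0.02}
    - {"x": 0.11,"y": -0.06,"z": -0.029,"spin": -0.05}
    - {"x": 0.16,"y": -0.09,"z": -0.029,"spin": -0.1}
    - {"x": 0.21,"y": -0.12,"z": -0.029,"spin": -0.106}
    - {"x": 0.26,"y": -0.15,"z": -0.029,"spin": -0.106}

```text
validation failed for argument at $.co...
```

Call:
drive_tool:
  commands:
    - {"x": 0.054,"y": -0.034,"z": 0,"spin": 0}
    - {"x": 0.067,"y": -0.038,"z": 0,"spin": 0}
    - {"x": 0.067,"y": -0.038,"z": 0,"spin": 0}
    - {"x": 0.067,"y": -0.038,"z": 0,"spin": 0}

```text
validation failed for argument at $.co...
```

```bash
python3 - <<'E'
from h import *
s=state();print(s["t"],s["ee_pos"],s["ee_rot"],s["joint_positions"])
a=camera("wrist");W=cloud(a);img=a["img"];np.savez("w1.npz",W=W,img=img)
R=cv2.Rodrigues(np.array(a["rvec"]))[0];print("campos",-R.T@np.array(a["tvec"]).ravel())
cv2.imwrite("pics/w1.png",img)
hsv=cv2.cvtColor(img,cv2.COLOR_BGR2HSV)
org=((hsv[...,0]>4)&(hsv[...,0]<18)&(hsv[...,1]>150)&(hsv[...,2]>100)).astype(np.uint8)
n,l,st,c=cv2.connectedComponentsWithStats(org)
for i in range(1,n):
    if st[i,4]>100:
        p=W[l==i];p=p[p[:,2]>np.nanpercentile(p[:,2],50)-.004];print(st[i],np.nanmedian(p,0).round(4),cv2.minAreaRect((p[:,:2]*1000).astype(np.float32)))
E
```

```text
0.1 [ 0.22528527 -0.47377212  0.23078479] [-3.14042794e+00 -1.44199970e-04  4.43766344e-01] [-1.26632899e+00  2.91227410e-01 -1.54059254e-01  1.12668311e+00
 -1.89158380e-05  1.43149725e+00]
campos [ 0.28658407 -0.4443881   0.37256777]
```

View pics/w1.png

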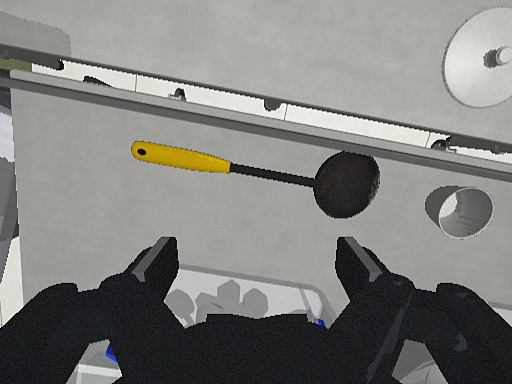

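Both moves were refused, so this picture is still from the start pose: a ladle at (250,180) and the open fingers. The rows may need the jaw value, so I'll try a single call with it.

Call:
drive_tool:
  commands:
    - {"x": 0.055,"y": -0.03,"z": -0.029,"spin": -0.02,"jaw": 0}
    - {"x": 0.11,"y": -0.06,"z": -0.029,"spin": -0.05,"jaw": 0}
    - {"x": 0.16,"y": -0.09,"z": -0.029,"spin": -0.1,"jaw": 0}
    - {"x": 0.21,"y": -0.12,"z": -0.029,"spin": -0.106,"jaw": 0}
    - {"x": 0.26,"y": -0.15,"z": -0.029,"spin": -0.106,"jaw": 0}

```text
t: 0.78
ee_pos: [0.3966, -0.2252, 0.2603]
ee_rot: [3.141, -0.0, 0.55]
force: [1.7, -1.4, -0.5]
gripper_width: 0.999
grip_force: 0.0
```

```bash
cat > look.py <<'E'
from h import *
import sys
def look(name):
    a=camera("wrist");s=state();print(round(float(s["t"]),2),s["ee_pos"].round(4),s["ee_rot"].round(4),s["joint_positions"].round(2))
    W=cloud(a);img=a["img"];np.savez(name+".npz",W=W,img=img)
    cv2.imwrite(f"pics/{name}.png",img)
    hsv=cv2.cvtColor(img,cv2.COLOR_BGR2HSV)
    org=((hsv[...,0]>4)&(hsv[...,0]<18)&(hsv[...,1]>150)&(hsv[...,2]>80)).astype(np.uint8)
    n,l,st,c=cv2.connectedComponentsWithStats(org)
    for i in range(1,n):
        if st[i,4]>100:
            p=W[l==i];p=p[~np.isnan(p[:,2])]
            if not len(p):continue
            zt=np.percentile(p[:,2],90);p=p[abs(p[:,2]-zt)<.005];print(st[i],np.median(p,0).round(4),cv2.minAreaRect((p[:,:2]*1000).astype(np.float32)))
    return W,img
look(sys.argv[1])
E
python3 look.py w2
```

```text
0.82 [ 0.3991 -0.2199  0.2603] [-3.1398e+00 -3.0000e-03  5.5370e-01] [-0.67  0.14 -0.27  1.16  0.    1.92]
[239  71  13  51 263] [ 0.466  -0.1642  0.0509] ((471.97027587890625, -164.07763671875), (55.779754638671875, 12.174626350402832), 32.42170333862305)
```

View pics/w2.png

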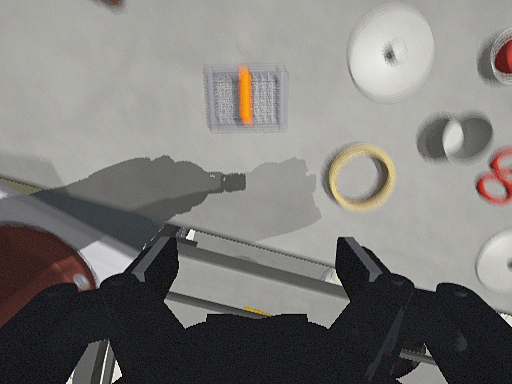

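The grid is visible at (245,97), a bit blurred by motion but aligned with the tool. I'll centre on it, go lower and let the arm settle.

Call:
drive_tool:
  commands:
    - {"x": 0.04,"y": -0.005,"z": 0.04,"spin": 0.0,"jaw": 0}
    - {"x": 0.08,"y": -0.01,"z": 0.08,"spin": 0.0,"jaw": 0}
    - {"x": 0.083,"y": -0.013,"z": 0.1,"spin": 0.0,"jaw": 0}
    - {"x": 0.083,"y": -0.013,"z": 0.1,"spin": 0.0,"jaw": 0}
    - {"x": 0.083,"y": -0.013,"z": 0.1,"spin": 0.0,"jaw": 0}

```text
t: 1.45
ee_pos: [0.46, -0.1732, 0.1612]
ee_rot: [3.141, -0.0, 0.549]
force: [0.8, -0.2, 0.0]
gripper_width: 0.997
grip_force: 0.0
```

```bash
python3 look.py w3; python3 - <<'E'
from h import *
d=np.load("w3.npz");W=d["W"]
m=(W[...,2]>.009)&(W[...,2]<.02)&(np.hypot(W[...,0]-.468,W[...,1]+.164)<.075)
print(m.sum(),cv2.minAreaRect((W[m][:,:2]*1000).astype(np.float32)))
E
```

```text
1.5 [ 0.4602 -0.1734  0.1614] [ 3.1401e+00 -8.0000e-04  5.4910e-01] [-0.51  0.28 -0.36  0.93 -0.    2.08]
[  0   9  94  52 996] [0.4818 0.0634 0.0431] ((481.5845947265625, 63.66779327392578), (7.470942497253418, 67.31387329101562), 5.999786853790283)
[249 146  15  65 698] [ 0.4657 -0.1695  0.051 ] ((470.68267822265625, -166.05348205566406), (61.55775833129883, 13.6091890335083), 32.25325393676758)
3820 ((469.58233642578125, -166.64089965820312), (80.22742462158203, 110.12317657470703), 32.60086441040039)
```

View pics/w3.png

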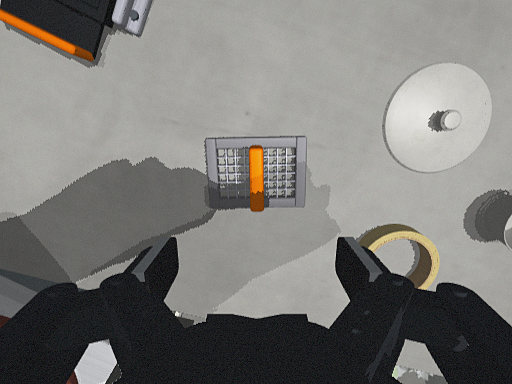

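Measured: grid centre (0.4696, -0.1666), yaw 0.569. The wall shows at (257,178). Descending to grip it.

Call:
drive_tool:
  commands:
    - {"x": 0.0115,"y": -0.001,"z": 0.05,"spin": -0.02,"jaw": 0}
    - {"x": 0.0115,"y": -0.001,"z": 0.1,"spin": -0.02,"jaw": 0}
    - {"x": 0.0115,"y": -0.001,"z": 0.135,"spin": -0.02,"jaw": 0.3}
    - {"x": 0.0115,"y": -0.001,"z": 0.14,"spin": -0.02,"jaw": 0.5}
    - {"x": 0.0115,"y": -0.001,"z": 0.14,"spin": -0.02,"jaw": 0.7}
  newtons: 50

```text
t: 2.12
ee_pos: [0.4698, -0.1665, 0.0215]
ee_rot: [3.14, -0.001, 0.569]
force: [0.3, 0.0, 1.2]
gripper_width: 0.376
grip_force: 0.0
```

Call:
drive_tool:
  commands:
    - {"x": 0,"y": 0,"z": 0,"spin": 0,"jaw": 1}
    - {"x": 0,"y": 0,"z": 0,"spin": 0,"jaw": 1}
    - {"x": 0,"y": 0,"z": 0,"spin": 0,"jaw": 1}
    - {"x": 0,"y": 0,"z": 0,"spin": 0,"jaw": 1}

```text
t: 2.62
ee_pos: [0.4705, -0.1666, 0.0222]
ee_rot: [3.139, -0.001, 0.57]
force: [-0.0, -0.5, 8.0]
gripper_width: 0.156
grip_force: 49.8
```

Call:
drive_tool:
  commands:
    - {"x": 0,"y": 0,"z": -0.03,"spin": 0,"jaw": 1}
    - {"x": 0,"y": 0,"z": -0.08,"spin": 0,"jaw": 1}
    - {"x": 0.03,"y": -0.01,"z": -0.13,"spin": -0.15,"jaw": 1}
    - {"x": 0.06,"y": -0.02,"z": -0.18,"spin": -0.33,"jaw": 1}
    - {"x": 0.1,"y": -0.04,"z": -0.22,"spin": -0.51,"jaw": 1}

```text
t: 3.25
ee_pos: [0.5326, -0.0779, 0.2438]
ee_rot: [3.138, -0.0, 1.084]
force: [1.3, -0.7, -3.0]
gripper_width: 0.155
grip_force: 49.3
```

```bash
python3 -c "
from h import *
s=state();print(s['ee_pos'],s['ee_rot'],s['gripper_width'],s['grip_force'],s['joint_positions'])
go([.57,-.03,.26],1.67)"
```

```text
[ 0.53261152 -0.07791215  0.24378054] [ 3.13816701e+00 -4.59137803e-04  1.08429623e+00] 0.15459148570113002 49.299362897872925 [-2.80950165e-01  3.06658755e-01 -9.78913557e-02  1.16279898e+00
 -2.49721233e-04  1.77634661e+00]
tool shift [ 0.0598  0.0107 -0.0162] spin -0.5857
```

Call:
drive_tool:
  commands:
    - {"x": 0.02,"y": 0.004,"z": -0.016,"spin": -0.18,"jaw": 1}
    - {"x": 0.045,"y": 0.008,"z": -0.016,"spin": -0.36,"jaw": 1}
    - {"x": 0.06,"y": 0.01,"z": -0.016,"spin": -0.54,"jaw": 1}
    - {"x": 0.06,"y": 0.01,"z": -0.016,"spin": -0.59,"jaw": 1}
    - {"x": 0.06,"y": 0.01,"z": -0.016,"spin": -0.59,"jaw": 1}

```text
t: 3.88
ee_pos: [0.5688, -0.0297, 0.2571]
ee_rot: [3.141, 0.0, 1.67]
force: [1.4, 0.7, -2.8]
gripper_width: 0.154
grip_force: 49.3
```

Call:
drive_tool:
  commands:
    - {"x": 0,"y": 0,"z": 0,"spin": 0,"jaw": 1}
    - {"x": 0,"y": 0,"z": 0,"spin": 0,"jaw": 1}

```text
t: 4.12
ee_pos: [0.5687, -0.0301, 0.2566]
ee_rot: [3.141, 0.0, 1.669]
force: [0.3, -0.6, -1.9]
gripper_width: 0.153
grip_force: 49.3
```

```bash
python3 look.py w4
```

```text
4.17 [ 0.5688 -0.0301  0.2565] [3.1414e+00 1.0000e-04 1.6689e+00] [-0.18  0.36  0.02  1.23 -0.    1.29]
[189  44  15  77 734] [0.481  0.0774 0.0432] ((480.6736145019531, 75.5096435546875), (7.860500812530518, 88.02437591552734), 5.900984764099121)
[ 242  188   30  131 3374] [ 0.5677 -0.0222  0.2854] ((568.4562377929688, -28.146141052246094), (13.89826488494873, 60.63972473144531), 5.414312362670898)
[346 199  31  35 598] [ 0.6924 -0.0566  0.1074] ((694.2444458007812, -57.5955810546875), (34.055755615234375, 40.96372604370117), 4.872913360595703)
```

View pics/w4.png

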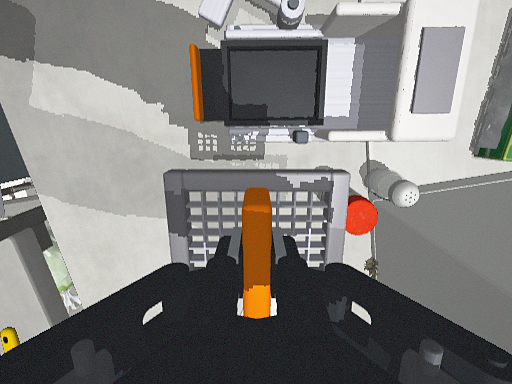

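The pocket is clearly visible at cols 225–322, rows 42–124, and the held grid is at (257,220). Now I'll fit both.

```bash
python3 - <<'E'
from h import *
d=np.load("w4.npz");W=d["W"];img=d["img"]
roi=np.zeros(W.shape[:2],bool);roi[34:132,222:330]=1
z=W[...,2]
for lo,hi in [(.014,.0215),(.0235,.033)]:
    m=roi&(z>lo)&(z<hi)&(img.max(-1)<110)
    if lo<.02: m=cv2.morphologyEx(m.astype(np.uint8),cv2.MORPH_OPEN,np.ones((3,3)))>0
    print(lo,m.sum(),np.median(z[m]),cv2.minAreaRect((W[m][:,:2]*1000).astype(np.float32)))
# held grid frame top
m=(z>.235)&(z<.262);m[:160]=0;m[235:]=0;m[:,:155]=0;m[:,355:]=0
p=W[m];print(m.sum(),np.percentile(p[:,2],[5,25,50,75,95]))
p=p[abs(p[:,2]-np.median(p[:,2]))<.004]
print(cv2.minAreaRect((p[:,:2]*1000).astype(np.float32)))
# upper edge of frame corners in top rows + plane tilt
A=np.c_[p[:,:2]-p[:,:2].mean(0),np.ones(len(p))];print("plane",np.linalg.lstsq(A,p[:,2],rcond=None)[0])
c,s=np.cos(.1),np.sin(.1);q=p[:,:2]@np.array([[c,-s],[s,c]])
print("x ext",np.percentile(q[:,0],[.2,99.8]),q.min(0),q.max(0))
# pivot / knob
k=(z>.05)&(z<.11);k[30:]=0
for u,v in [(290,10),(290,5),(285,14)]:print(W[v,u].round(4))
E
```

```text
0.014 5864 0.01777449752966557 ((579.8646850585938, 86.25166320800781), (114.44876098632812, 84.4981689453125), 5.953893661499023)
0.0235 2845 0.027405912760890307 ((579.7645263671875, 83.98389434814453), (133.9111328125, 114.95199584960938), 6.396234035491943)
8816 [0.2377438  0.24443257 0.24686281 0.24767438 0.24853649]
((566.6429443359375, -10.146200180053711), (110.14743041992188, 40.19560241699219), 5.623157024383545)
plane [-0.00447068  0.03674005  0.24685073]
x ext [0.5083825  0.61727205] [ 0.50771717 -0.08679003] [ 0.61789083 -0.04652244]
[0.5874 0.1597 0.06  ]
[0.5863 0.1622 0.0659]
[0.5823 0.1553 0.06  ]
```

Pocket at (0.5799, 0.0862), yaw 0.104. The grid is centred on the TCP to within 0.3 mm. Moving it above the pocket.

Call:
drive_tool:
  commands:
    - {"x": 0.05,"y": 0.01,"z": 0,"spin": -0.006,"jaw": 1}
    - {"x": 0.1,"y": 0.02,"z": 0.04,"spin": -0.006,"jaw": 1}
    - {"x": 0.1146,"y": 0.0224,"z": 0.09,"spin": -0.006,"jaw": 1}
    - {"x": 0.1146,"y": 0.0224,"z": 0.14,"spin": -0.006,"jaw": 1}
    - {"x": 0.1146,"y": 0.0224,"z": 0.185,"spin": -0.006,"jaw": 1}

```text
t: 4.8
ee_pos: [0.5794, 0.0867, 0.0697]
ee_rot: [-3.141, 0.0, 1.676]
force: [-0.9, -1.0, -1.7]
gripper_width: 0.156
grip_force: 49.3
```

Call:
drive_tool:
  commands:
    - {"x": 0,"y": 0,"z": 0,"spin": 0,"jaw": 1}
    - {"x": 0,"y": 0,"z": 0,"spin": 0,"jaw": 1}
    - {"x": 0,"y": 0,"z": 0,"spin": 0,"jaw": 1}

```text
t: 5.18
ee_pos: [0.5815, 0.0863, 0.0736]
ee_rot: [3.138, 0.0, 1.675]
force: [0.0, -0.5, -2.4]
gripper_width: 0.155
grip_force: 49.3
```

```bash
python3 -c "
from h import *
s=state();print(s['t'],s['ee_pos'],s['ee_rot'],s['force'])
go([.5799,.0862,.041],1.6747)"
```

```text
5.175 [0.58150794 0.0862649  0.07359119] [3.13788863e+00 3.00852371e-04 1.67548959e+00] [ 0.02356736 -0.54280553 -2.44102641]
tool shift [ 0.0001 -0.0017  0.0326] spin 0.0008
```

Call:
drive_tool:
  commands:
    - {"x": 0,"y": -0.0014,"z": 0.01,"spin": 0,"jaw": 1}
    - {"x": 0,"y": -0.0014,"z": 0.02,"spin": 0,"jaw": 1}
    - {"x": 0,"y": -0.0014,"z": 0.027,"spin": 0,"jaw": 1}
    - {"x": 0,"y": -0.0014,"z": 0.03,"spin": 0,"jaw": 1}
    - {"x": 0,"y": -0.0014,"z": 0.03,"spin": 0,"jaw": 1}

```text
t: 5.8
ee_pos: [0.5784, 0.0862, 0.0411]
ee_rot: [-3.141, -0.0, 1.676]
force: [-0.3, -0.4, -2.5]
gripper_width: 0.154
grip_force: 49.5
```

```bash
python3 -c "
from h import *
camera('wrist')
s=state();print(s['t'],s['ee_pos'],s['ee_rot'],s['force'],s['moment'])"
```

```text
5.85 [0.57837251 0.0862017  0.04124489] [-3.14142529e+00 -7.41411736e-07  1.67579307e+00] [-0.65688595 -0.28484187 -1.90483095] [-0.01321779  0.04217337  0.02816382]
```

It's in the pocket with no side load. Releasing and backing up for a look.

Call:
drive_tool:
  commands:
    - {"x": 0,"y": 0,"z": 0.001,"spin": 0,"jaw": 1}
    - {"x": 0,"y": 0,"z": 0.001,"spin": 0,"jaw": 0.8}
    - {"x": 0,"y": 0,"z": 0.001,"spin": 0,"jaw": 0.6}
    - {"x": 0,"y": 0,"z": 0.001,"spin": 0,"jaw": 0.4}
    - {"x": 0,"y": 0,"z": 0.001,"spin": 0,"jaw": 0.3}

```text
t: 6.48
ee_pos: [0.5784, 0.0862, 0.0403]
ee_rot: [3.142, -0.0, 1.676]
force: [-0.2, 0.5, -0.7]
gripper_width: 0.701
grip_force: 0.0
```

Call:
drive_tool:
  commands:
    - {"x": 0,"y": 0,"z": -0.03,"spin": 0,"jaw": 0.3}
    - {"x": 0,"y": 0,"z": -0.09,"spin": 0,"jaw": 0.3}
    - {"x": -0.03,"y": 0,"z": -0.15,"spin": 0,"jaw": 0.5}
    - {"x": -0.06,"y": 0,"z": -0.2,"spin": 0,"jaw": 1}
    - {"x": -0.06,"y": 0,"z": -0.22,"spin": 0,"jaw": 1}

```text
t: 7.1
ee_pos: [0.5862, 0.0245, 0.264]
ee_rot: [3.137, 0.001, 1.674]
force: [-0.0, -0.2, -1.2]
gripper_width: 0.082
grip_force: 0.0
```

Call:
drive_tool:
  commands:
    - {"x": 0,"y": 0,"z": 0,"spin": 0,"jaw": 1}
    - {"x": 0,"y": 0,"z": 0,"spin": 0,"jaw": 1}
    - {"x": 0,"y": 0,"z": 0,"spin": 0,"jaw": 1}

```text
t: 7.48
ee_pos: [0.5839, 0.027, 0.2588]
ee_rot: [-3.139, -0.001, 1.676]
force: [0.6, -0.1, 0.1]
gripper_width: -0.001
grip_force: 0.0
```

```bash
python3 look.py w5;  python3 - <<'E'
from h import *
d=np.load("w5.npz");W=d["W"];z=W[...,2]
m=(z>.0285)&(z<.036)&(abs(W[...,0]-.58)<.075)&(abs(W[...,1]-.086)<.055)
p=W[m];A=np.c_[p[:,:2]-p[:,:2].mean(0),np.ones(len(p))];print(m.sum(),"plane",np.linalg.lstsq(A,p[:,2],rcond=None)[0],cv2.minAreaRect((p[:,:2]*1000).astype(np.float32)))
E
```

```text
7.53 [0.584  0.0269 0.259 ] [-3.1394e+00 -4.0000e-04  1.6763e+00] [-0.08  0.4   0.07  1.25  0.    1.39]
[159   0  22  12 185] [0.4711 0.2027 0.0848] ((470.6000061035156, 203.2877960205078), (13.731029510498047, 2.5347166061401367), 11.330666542053223)
[178  92  14  70 609] [0.4806 0.0861 0.0432] ((480.9397277832031, 76.09600830078125), (7.904905796051025, 86.28868865966797), 6.414093017578125)
[252 102  12  53 351] [0.5783 0.0888 0.0693] ((578.392822265625, 86.41571807861328), (13.286399841308594, 61.325714111328125), 6.456460475921631)
[320 246  34  25 383] [ 0.6934 -0.0532  0.1073] ((693.1918334960938, -53.343448638916016), (30.131023406982422, 39.92898941040039), 75.26703643798828)
2841 plane [-0.00039951  0.0002359   0.0309901 ] ((581.3290405273438, 81.30145263671875), (135.0684814453125, 111.88274383544922), 6.050841331481934)
```

View pics/w5.png

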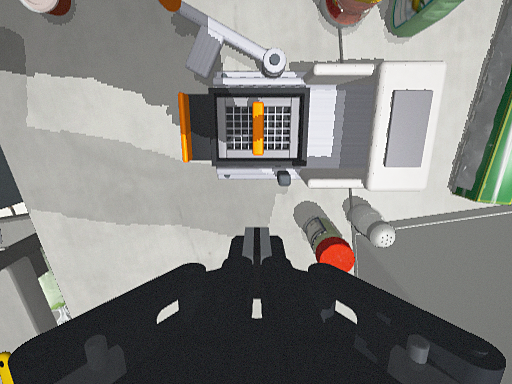

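The grid is seated flat: wall top at 0.069 m, frame plane level, centred at pixel (258,128). The lever stays clear. Now the closed fingers go in front of the push plate at (184,127).

```bash
python3 -c "
from h import *
go([.430,.071,.15],1.6753)
go([.430,.071,.028],1.6753)"
```

```text
tool shift [ 0.06   -0.1483  0.1093] spin 0.001
tool shift [ 0.06   -0.148   0.2313] spin 0.001
```

Call:
drive_tool:
  commands:
    - {"x": 0.02,"y": -0.05,"z": 0,"spin": 0,"jaw": 1}
    - {"x": 0.04,"y": -0.1,"z": 0.03,"spin": 0,"jaw": 1}
    - {"x": 0.06,"y": -0.148,"z": 0.07,"spin": 0,"jaw": 1}
    - {"x": 0.06,"y": -0.148,"z": 0.125,"spin": 0,"jaw": 1}
    - {"x": 0.06,"y": -0.148,"z": 0.18,"spin": 0,"jaw": 1}

```text
t: 8.15
ee_pos: [0.4305, 0.0711, 0.079]
ee_rot: [3.14, 0.0, 1.677]
force: [0.7, 0.3, -0.3]
gripper_width: 0.002
grip_force: 0.0
```

Call:
drive_tool:
  commands:
    - {"x": 0,"y": 0,"z": 0.03,"spin": 0,"jaw": 1}
    - {"x": 0,"y": 0,"z": 0.048,"spin": 0,"jaw": 1}
    - {"x": 0,"y": 0,"z": 0.05,"spin": 0,"jaw": 1}
    - {"x": 0,"y": 0,"z": 0.05,"spin": 0,"jaw": 1}
    - {"x": 0,"y": 0,"z": 0.05,"spin": 0,"jaw": 1}

```text
t: 8.78
ee_pos: [0.4318, 0.0707, 0.031]
ee_rot: [3.14, 0.0, 1.676]
force: [-0.1, -0.2, 0.1]
gripper_width: -0.003
grip_force: 0.0
```

```bash
python3 -c "
from h import *
s=state();print(s['t'],s['ee_pos'],s['ee_rot'],s['force'])
go([.477,.0757,.028],1.6753)
go([.562,.0845,.028],1.6753)"
```

```text
8.775 [0.43183371 0.07074722 0.03104013] [3.14025488e+00 1.46584008e-04 1.67588897e+00] [-0.1180038  -0.17578158  0.08534286]
tool shift [0.0002 0.0454 0.0031] spin 0.0006
tool shift [0.     0.1309 0.0032] spin 0.0006
```

Call:
drive_tool:
  commands:
    - {"x": 0,"y": 0.015,"z": 0,"spin": 0,"jaw": 1}
    - {"x": 0,"y": 0.025,"z": 0,"spin": 0,"jaw": 1}
    - {"x": 0,"y": 0.033,"z": 0,"spin": 0,"jaw": 1}
    - {"x": 0,"y": 0.042,"z": 0,"spin": 0,"jaw": 1}
    - {"x": 0,"y": 0.052,"z": 0,"spin": 0,"jaw": 1}

```text
t: 9.4
ee_pos: [0.4829, 0.0762, 0.0302]
ee_rot: [-3.141, -0.0, 1.676]
force: [-2.8, -0.2, 1.1]
gripper_width: -0.002
grip_force: 1.2
```

Call:
drive_tool:
  commands:
    - {"x": 0,"y": 0.012,"z": 0,"spin": 0,"jaw": 1}
    - {"x": 0,"y": 0.024,"z": 0,"spin": 0,"jaw": 1}
    - {"x": 0,"y": 0.036,"z": 0,"spin": 0,"jaw": 1}
    - {"x": 0,"y": 0.048,"z": 0,"spin": 0,"jaw": 1}
    - {"x": 0,"y": 0.06,"z": 0,"spin": 0,"jaw": 1}

```text
t: 10.02
ee_pos: [0.5434, 0.0826, 0.0302]
ee_rot: [-3.142, -0.0, 1.676]
force: [-1.9, 1.0, 0.9]
gripper_width: 0.002
grip_force: 1.2
```

Pushing with about 2 N. Finishing in small steps until the stop.

Call:
drive_tool:
  commands:
    - {"x": 0,"y": 0.005,"z": 0,"spin": 0,"jaw": 1}
    - {"x": 0,"y": 0.01,"z": 0,"spin": 0,"jaw": 1}
    - {"x": 0,"y": 0.014,"z": 0,"spin": 0,"jaw": 1}
    - {"x": 0,"y": 0.017,"z": 0,"spin": 0,"jaw": 1}

```text
t: 10.52
ee_pos: [0.5512, 0.0834, 0.0293]
ee_rot: [-3.127, 0.001, 1.676]
force: [-36.1, -6.0, 30.6]
gripper_width: -0.005
grip_force: 18.6
```

Firm stop. Backing off to check whether it's truly home.

Call:
drive_tool:
  commands:
    - {"x": 0,"y": -0.02,"z": 0,"spin": 0,"jaw": 1}
    - {"x": 0,"y": -0.06,"z": 0,"spin": 0,"jaw": 1}
    - {"x": -0.02,"y": -0.09,"z": -0.05,"spin": 0,"jaw": 1}
    - {"x": -0.05,"y": -0.07,"z": -0.1,"spin": 0,"jaw": 1}
    - {"x": -0.08,"y": -0.04,"z": -0.15,"spin": 0,"jaw": 1}

```text
t: 11.15
ee_pos: [0.5269, 0.0009, 0.1803]
ee_rot: [3.14, 0.0, 1.676]
force: [1.5, -0.4, -0.1]
gripper_width: 0.001
grip_force: 0.0
```

Call:
drive_tool:
  commands:
    - {"x": 0,"y": 0.02,"z": -0.05,"spin": 0,"jaw": 1}
    - {"x": 0,"y": 0.03,"z": -0.07,"spin": 0,"jaw": 1}
    - {"x": 0,"y": 0.03,"z": -0.07,"spin": 0,"jaw": 1}
    - {"x": 0,"y": 0.03,"z": -0.07,"spin": 0,"jaw": 1}

```text
t: 11.65
ee_pos: [0.5555, 0.0049, 0.2467]
ee_rot: [-3.14, -0.0, 1.676]
force: [-0.2, 0.2, -0.7]
gripper_width: -0.005
grip_force: 0.0
```

```bash
python3 look.py w6
```

```text
11.7 [0.5553 0.005  0.2466] [-3.1394e+00 -4.0000e-04  1.6759e+00] [-0.12  0.34 -0.04  1.19 -0.    1.34]
[269  75   9  74 266] [0.5664 0.0898 0.0426] ((567.7650146484375, 85.126220703125), (7.7404656410217285, 87.0126724243164), 6.013645172119141)
[341  83  28  58 696] [0.6596 0.0971 0.0678] ((664.423828125, 95.25047302246094), (13.23486042022705, 63.15208053588867), 4.919510364532471)
[349 234  36  33 571] [ 0.6915 -0.0569  0.1073] ((691.6994018554688, -59.129127502441406), (40.127174377441406, 40.195213317871094), 38.269771575927734)
```

View pics/w6.png

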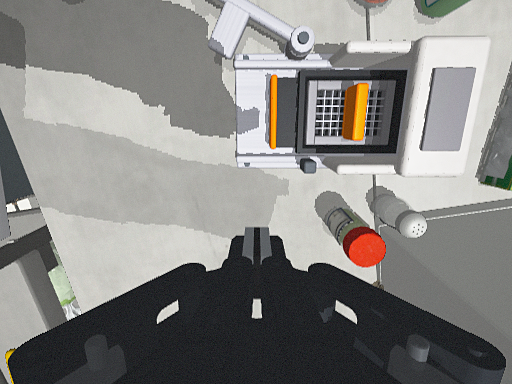

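The plate has moved only 87 mm, so it's 13 mm short and the fingers met something else. Checking heights around the plate.

```bash
python3 - <<'E'
from h import *
d=np.load("w6.npz");W=d["W"]
for u,v in [(245,80),(245,110),(260,110),(262,130),(255,60),(245,155),(265,150),(228,110),(273,110),(288,110),(303,110),(309,165),(300,40),(300,34),(235,40),(255,20),(220,15),(355,110)]:print(u,v,W[v,u].round(4))
E
```

```text
245 80 [0.5273 0.1233 0.0114]
245 110 [0.5308 0.0858 0.0107]
260 110 [0.5511 0.0879 0.0104]
262 130 [0.5567 0.062  0.0112]
255 60 [0.5383 0.1458 0.0245]
245 155 [0.5367 0.0259 0.0169]
265 150 [0.5639 0.0352 0.0117]
228 110 [0.5068 0.0836 0.0011]
273 110 [0.5668 0.0883 0.0443]
288 110 [0.5881 0.0915 0.0182]
303 110 [0.6062 0.093  0.0289]
309 165 [0.6188 0.0273 0.0591]
300 40 [0.5861 0.1624 0.0654]
300 34 [0.5852 0.1681 0.0657]
235 40 [0.5148 0.1575 0.0558]
255 20 [0.535  0.1797 0.0546]
220 15 [0.4963 0.1803 0.0553]
355 110 [0.6594 0.0971 0.0681]
```

```bash
python3 - <<'E'
from h import *
s_=np.array([np.cos(.1045),np.sin(.1045)])
for f,uv in (("w6",range(360,425,4)),("w5",range(300,420,6))):
    W=np.load(f+".npz")["W"]
    v=115 if f=="w6" else 127
    for u in uv:
        print(f,u,W[v,u].round(4),"s",round(float((W[v,u,:2]-[.5799,.0862])@s_),4))
E
```

```text
w6 360 [0.6655 0.0922 0.0703] s 0.0858
w6 364 [0.6704 0.0927 0.0694] s 0.0907
w6 368 [0.6959 0.0965 0.0168] s 0.1164
w6 372 [0.698  0.0966 0.0246] s 0.1185
w6 376 [0.7064 0.0976 0.017 ] s 0.127
w6 380 [0.709  0.0978 0.0233] s 0.1296
w6 384 [0.7106 0.0978 0.0313] s 0.1312
w6 388 [0.7153 0.0983 0.0321] s 0.136
w6 392 [0.7245 0.0994 0.0237] s 0.1452
w6 396 [0.7281 0.0997 0.0271] s 0.1488
w6 400 [0.7326 0.1002 0.0283] s 0.1533
w6 404 [0.7018 0.0954 0.0969] s 0.1222
w6 408 [0.7026 0.0954 0.1031] s 0.123
w6 412 [0.7057 0.0956 0.1049] s 0.1261
w6 416 [0.7089 0.096  0.1063] s 0.1294
w6 420 [0.7122 0.0963 0.1077] s 0.1326
w6 424 [0.7159 0.0966 0.1083] s 0.1363
w5 300 [0.6366 0.0936 0.0227] s 0.0571
w5 306 [0.6439 0.0944 0.0279] s 0.0645
w5 312 [0.6554 0.0953 0.0111] s 0.076
w5 318 [0.6639 0.0962 0.0111] s 0.0846
w5 324 [0.6727 0.0971 0.0099] s 0.0934
w5 330 [0.6808 0.098  0.0113] s 0.1016
w5 336 [0.6891 0.0989 0.0119] s 0.1099
w5 342 [0.6975 0.0998 0.012 ] s 0.1184
w5 348 [0.7061 0.1007 0.0118] s 0.127
w5 354 [0.7149 0.1016 0.0106] s 0.1359
w5 360 [0.7228 0.1025 0.0122] s 0.1438
w5 366 [0.732  0.1034 0.0103] s 0.1531
w5 372 [0.7028 0.1022 0.1003] s 0.1239
w5 378 [0.7066 0.1027 0.1066] s 0.1277
w5 384 [0.7128 0.1034 0.107 ] s 0.1339
w5 390 [0.7166 0.1039 0.1122] s 0.1378
w5 396 [0.7231 0.1045 0.1118] s 0.1443
w5 402 [0.7298 0.1052 0.1111] s 0.1511
w5 408 [0.7358 0.1059 0.1115] s 0.1571
w5 414 [0.7426 0.1066 0.1106] s 0.164
```

The hood's front edge lies 35 mm beyond the present pocket centre, so the tray is home; it had started about 13 mm in. Next is the lever. I'll go above the knob, turn the tool radially and measure.

```bash
python3 -c "
from h import *
go([.467,.215,.22],2.74)"
```

```text
tool shift [ 0.2181 -0.0657  0.0268] spin -1.0641
```

Call:
drive_tool:
  commands:
    - {"x": 0.04,"y": -0.014,"z": 0,"spin": -0.18,"jaw": 0.8}
    - {"x": 0.08,"y": -0.026,"z": 0,"spin": -0.36,"jaw": 0.5}
    - {"x": 0.12,"y": -0.038,"z": 0.01,"spin": -0.54,"jaw": 0.3}
    - {"x": 0.16,"y": -0.05,"z": 0.02,"spin": -0.72,"jaw": 0.3}
    - {"x": 0.2,"y": -0.06,"z": 0.027,"spin": -0.9,"jaw": 0.3}

```text
t: 12.32
ee_pos: [0.4739, 0.1983, 0.2195]
ee_rot: [-3.14, -0.001, 2.582]
force: [1.0, -0.3, 0.8]
gripper_width: 0.699
grip_force: 0.0
```

```bash
python3 -c "
from h import *
go([.467,.215,.20],2.74)"
```

```text
tool shift [0.0146 0.0105 0.0195] spin -0.1583
```

Call:
drive_tool:
  commands:
    - {"x": 0.0146,"y": 0.0105,"z": 0.02,"spin": -0.158,"jaw": 0.3}
    - {"x": 0.0146,"y": 0.0105,"z": 0.02,"spin": -0.158,"jaw": 0.3}
    - {"x": 0.0146,"y": 0.0105,"z": 0.02,"spin": -0.158,"jaw": 0.3}
    - {"x": 0.0146,"y": 0.0105,"z": 0.02,"spin": -0.158,"jaw": 0.3}

```text
t: 12.82
ee_pos: [0.4696, 0.2135, 0.2014]
ee_rot: [3.141, 0.001, 2.731]
force: [0.3, -0.2, -0.3]
gripper_width: 0.7
grip_force: 0.0
```

```bash
python3 look.py w7; python3 - <<'E'
from h import *
d=np.load("w7.npz");W=d["W"];z=W[...,2]
a=(z>.094)&(z<.108)&(np.hypot(W[...,0]-.467,W[...,1]-.215)<.03)
if a.sum():print("knob",a.sum(),np.median(W[a],0),cv2.minAreaRect((W[a][:,:2]*1000).astype(np.float32)))
b=(z>.061)&(z<.07)&(np.hypot(W[...,0]-.586,W[...,1]-.165)<.03)
if b.sum():print("piv",b.sum(),np.median(W[b],0),cv2.minAreaRect((W[b][:,:2]*1000).astype(np.float32)))
d=np.load("w6.npz");W=d["W"];z=W[...,2]
b=(z>.062)&(z<.07)&(np.hypot(W[...,0]-.586,W[...,1]-.165)<.03)
if b.sum():print("piv",b.sum(),np.median(W[b],0),cv2.minAreaRect((W[b][:,:2]*1000).astype(np.float32)))
go([.467,.215,.066],2.74)
E
```

```text
12.88 [0.4696 0.2135 0.2014] [3.1412e+00 7.0000e-04 2.7314e+00] [ 0.29  0.29 -0.23  1.05 -0.    0.7 ]
[245 176  22  28 491] [0.4673 0.214  0.0999] ((467.5818786621094, 213.6051788330078), (20.244810104370117, 19.65009880065918), 65.75203704833984)
[195 261  34  31 425] [0.5641 0.1074 0.043 ] ((565.217529296875, 105.51692962646484), (7.537385940551758, 48.58334732055664), 6.938101291656494)
knob 383 [0.46747167 0.21372921 0.0998533 ] ((467.9457092285156, 213.45001220703125), (20.34549903869629, 20.62344741821289), 66.05873107910156)
piv 103 [0.58791482 0.16608884 0.06573035] ((588.528076171875, 164.8932342529297), (17.46636199951172, 20.5738468170166), 25.270545959472656)
piv 111 [0.58933056 0.1650994  0.06608052] ((588.0211181640625, 164.57484436035156), (14.621440887451172, 11.31187915802002), 27.91420555114746)
tool shift [0.0031 0.0002 0.1354] spin -0.0086
```

View pics/w7.png

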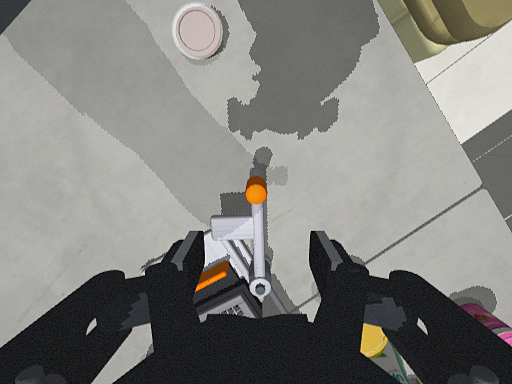

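The knob is at (255,190), i.e. (0.4677, 0.2137), and the pivot at (0.588, 0.165), so the lever angle is about 0.14. I'll descend around the knob and partly close to cage it.

Call:
drive_tool:
  commands:
    - {"x": 0.0018,"y": -0.0006,"z": 0.05,"spin": -0.026,"jaw": 0.3}
    - {"x": 0.0018,"y": -0.0006,"z": 0.1,"spin": -0.026,"jaw": 0.3}
    - {"x": 0.0018,"y": -0.0006,"z": 0.131,"spin": -0.026,"jaw": 0.4}
    - {"x": 0.0018,"y": -0.0006,"z": 0.133,"spin": -0.026,"jaw": 0.65}
    - {"x": 0.0018,"y": -0.0006,"z": 0.133,"spin": -0.026,"jaw": 0.65}
  newtons: 20

```text
t: 13.5
ee_pos: [0.4681, 0.2143, 0.0691]
ee_rot: [3.141, 0.001, 2.759]
force: [0.2, 0.1, 0.8]
gripper_width: 0.35
grip_force: 0.0
```

```bash
cat > arc.py <<'E'
from h import *
import sys
s=state();R=Ro.from_euler("xyz",s["ee_rot"]).as_matrix();y0=s["ee_rot"][2]
print(s["t"],s["ee_pos"].round(4),round(y0,4),s["force"].round(1))
P=np.array([.588,.165]);r=.13
for ph in map(float,sys.argv[1:]):
    f=np.radians(ph);t=np.r_[P+r*np.array([np.cos(f),np.sin(f)]),.068]
    print(ph,(R.T@(t-s["ee_pos"])).round(4),"spin",round(float((y0-f+np.pi)%(2*np.pi)-np.pi),3))
E
python3 arc.py 166 174 182 190 198
```

```text
13.5 [0.4681 0.2143 0.0691] 2.759 [0.2 0.1 0.8]
166.0 [-0.0008 -0.0189  0.0011] spin -0.138
174.0 [-0.0046 -0.0366  0.0011] spin -0.278
182.0 [-0.0108 -0.0537  0.0011] spin -0.418
190.0 [-0.0192 -0.0697  0.0011] spin -0.557
198.0 [-0.0299 -0.0844  0.0011] spin -0.697
```

Call:
drive_tool:
  commands:
    - {"x": -0.001,"y": -0.019,"z": 0,"spin": -0.138,"jaw": 0.65}
    - {"x": -0.005,"y": -0.037,"z": 0,"spin": -0.278,"jaw": 0.65}
    - {"x": -0.011,"y": -0.054,"z": 0,"spin": -0.418,"jaw": 0.65}
    - {"x": -0.019,"y": -0.07,"z": 0,"spin": -0.557,"jaw": 0.65}
    - {"x": -0.03,"y": -0.084,"z": 0,"spin": -0.697,"jaw": 0.65}

```text
t: 14.12
ee_pos: [0.4649, 0.1249, 0.0699]
ee_rot: [-3.141, 0.003, -2.822]
force: [-0.5, 0.6, 0.7]
gripper_width: 0.345
grip_force: 0.6
```

```bash
python3 arc.py 206 214 222 230 238
```

```text
14.125 [0.4649 0.1249 0.0699] -2.8219 [-0.5  0.6  0.7]
206.0 [-0.0006 -0.018   0.0019] spin -0.134
214.0 [-0.0043 -0.0358  0.0019] spin -0.274
222.0 [-0.0104 -0.0528  0.0019] spin -0.413
230.0 [-0.0188 -0.0689  0.0019] spin -0.553
238.0 [-0.0294 -0.0836  0.002 ] spin -0.693
```

Call:
drive_tool:
  commands:
    - {"x": -0.001,"y": -0.018,"z": 0.001,"spin": -0.134,"jaw": 0.65}
    - {"x": -0.004,"y": -0.036,"z": 0.001,"spin": -0.274,"jaw": 0.65}
    - {"x": -0.01,"y": -0.053,"z": 0.001,"spin": -0.413,"jaw": 0.65}
    - {"x": -0.019,"y": -0.069,"z": 0.001,"spin": -0.553,"jaw": 0.65}
    - {"x": -0.029,"y": -0.084,"z": 0.001,"spin": -0.693,"jaw": 0.65}

```text
t: 14.75
ee_pos: [0.5189, 0.0539, 0.0689]
ee_rot: [-3.139, 0.002, -2.129]
force: [-0.1, 0.9, -0.1]
gripper_width: 0.351
grip_force: 0.5
```

```bash
python3 arc.py 245 252 259 265 270
```

```text
14.75 [0.5189 0.0539 0.0689] -2.1292 [-0.1  0.9 -0.1]
245.0 [-0.0018 -0.0156  0.0009] spin -0.122
252.0 [-0.0047 -0.0312  0.001 ] spin -0.244
259.0 [-0.0095 -0.0463  0.001 ] spin -0.366
265.0 [-0.015  -0.0587  0.0011] spin -0.471
270.0 [-0.0206 -0.0686  0.0011] spin -0.558
```

Call:
drive_tool:
  commands:
    - {"x": -0.002,"y": -0.016,"z": 0,"spin": -0.122,"jaw": 0.65}
    - {"x": -0.005,"y": -0.031,"z": 0,"spin": -0.244,"jaw": 0.65}
    - {"x": -0.0095,"y": -0.046,"z": 0,"spin": -0.366,"jaw": 0.65}
    - {"x": -0.015,"y": -0.059,"z": 0,"spin": -0.471,"jaw": 0.65}
    - {"x": -0.0206,"y": -0.0686,"z": 0,"spin": -0.558,"jaw": 0.65}

```text
t: 15.38
ee_pos: [0.5879, 0.0347, 0.069]
ee_rot: [-3.139, -0.0, -1.573]
force: [-0.6, -0.0, 0.8]
gripper_width: 0.349
grip_force: 0.6
```

```bash
python3 arc.py 272 274 276 278 280
```

```text
15.375 [0.5879 0.0347 0.069 ] -1.5729 [-0.6 -0.   0.8]
272.0 [-0.0004 -0.0046  0.001 ] spin -0.037
274.0 [-0.0006 -0.0092  0.001 ] spin -0.072
276.0 [-0.0011 -0.0137  0.001 ] spin -0.107
278.0 [-0.0016 -0.0182  0.001 ] spin -0.142
280.0 [-0.0023 -0.0227  0.001 ] spin -0.177
```

Call:
drive_tool:
  commands:
    - {"x": 0,"y": -0.005,"z": 0,"spin": -0.037,"jaw": 0.65}
    - {"x": -0.001,"y": -0.009,"z": 0,"spin": -0.072,"jaw": 0.65}
    - {"x": -0.001,"y": -0.0135,"z": 0,"spin": -0.107,"jaw": 0.65}
    - {"x": -0.001,"y": -0.0155,"z": 0,"spin": -0.107,"jaw": 0.65}
    - {"x": -0.001,"y": -0.0165,"z": 0,"spin": -0.107,"jaw": 0.65}

```text
t: 16.0
ee_pos: [0.6028, 0.0361, 0.067]
ee_rot: [3.141, 0.0, -1.469]
force: [-1.2, -0.3, -0.1]
gripper_width: 0.349
grip_force: 0.5
```

Call:
drive_tool:
  commands:
    - {"x": 0,"y": -0.0015,"z": 0,"spin": 0,"jaw": 0.65}
    - {"x": 0,"y": -0.003,"z": 0,"spin": 0,"jaw": 0.65}
    - {"x": 0,"y": -0.0045,"z": 0,"spin": 0,"jaw": 0.65}
    - {"x": 0,"y": -0.0045,"z": 0,"spin": 0,"jaw": 0.65}

```text
t: 16.5
ee_pos: [0.6074, 0.0365, 0.0669]
ee_rot: [3.141, -0.0, -1.468]
force: [0.2, -1.8, -0.3]
gripper_width: 0.347
grip_force: 0.5
```

Call:
drive_tool:
  commands:
    - {"x": 0,"y": -0.001,"z": 0,"spin": 0,"jaw": 0.65}
    - {"x": 0,"y": -0.002,"z": 0,"spin": 0,"jaw": 0.65}
    - {"x": 0,"y": -0.003,"z": 0,"spin": 0,"jaw": 0.65}
    - {"x": 0,"y": -0.003,"z": 0,"spin": 0,"jaw": 0.65}

```text
t: 17.0
ee_pos: [0.6075, 0.0365, 0.0666]
ee_rot: [3.136, -0.0, -1.469]
force: [-11.5, -4.0, 8.2]
gripper_width: 0.349
grip_force: 6.1
```

The stop is reached: force rose to 11.5 N with no further motion. Opening, lifting and checking.

Call:
drive_tool:
  commands:
    - {"x": 0,"y": 0.001,"z": 0,"spin": 0,"jaw": 0.5}
    - {"x": 0,"y": 0.001,"z": 0,"spin": 0,"jaw": 0.35}
    - {"x": 0,"y": 0.001,"z": 0,"spin": 0,"jaw": 0.35}
    - {"x": 0,"y": 0.001,"z": -0.04,"spin": 0,"jaw": 0.35}
    - {"x": 0,"y": 0.001,"z": -0.1,"spin": 0,"jaw": 0.35}

```text
t: 17.62
ee_pos: [0.6086, 0.0369, 0.1666]
ee_rot: [3.139, 0.001, -1.468]
force: [1.6, -0.4, 0.1]
gripper_width: 0.647
grip_force: 0.0
```

Call:
drive_tool:
  commands:
    - {"x": -0.02,"y": 0.03,"z": -0.06,"spin": 0,"jaw": 0.35}
    - {"x": -0.02,"y": 0.06,"z": -0.12,"spin": 0,"jaw": 0.35}
    - {"x": -0.02,"y": 0.09,"z": -0.14,"spin": 0,"jaw": 0.35}
    - {"x": -0.02,"y": 0.09,"z": -0.14,"spin": 0,"jaw": 0.35}
    - {"x": -0.02,"y": 0.09,"z": -0.14,"spin": 0,"jaw": 0.35}

```text
t: 18.25
ee_pos: [0.5184, 0.0475, 0.3066]
ee_rot: [-3.141, 0.0, -1.468]
force: [-0.6, 0.1, -0.1]
gripper_width: 0.65
grip_force: 0.0
```

```bash
python3 look.py w8
```

```text
18.3 [0.5182 0.0475 0.306 ] [ 3.1410e+00  3.0000e-04 -1.4685e+00] [-0.05  0.25 -0.01  1.31  0.   -1.72]
[103  54  35  37 553] [ 0.6921 -0.0595  0.1072] ((692.1922607421875, -59.38892364501953), (39.67776107788086, 40.2753791809082), 81.8844223022461)
[186 149  21  18 162] [0.6004 0.0404 0.0994] ((602.861083984375, 36.39698028564453), (20.520421981811523, 18.66330337524414), 9.868507385253906)
[220 157   9  57 318] [0.5668 0.0878 0.043 ] ((567.5634765625, 84.61776733398438), (7.9561920166015625, 87.47169494628906), 5.982238292694092)
[149 167  21  45 483] [0.661  0.1002 0.0686] ((664.7988891601562, 94.81248474121094), (13.25988483428955, 62.56550598144531), 5.210075378417969)
```

View pics/w8.png

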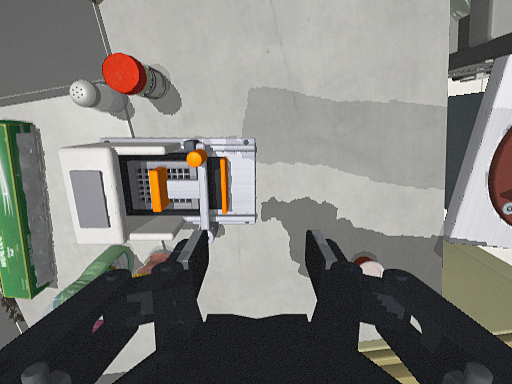

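The picture shows the lever across the tray with its knob at (197,158), against the keeper post. The push plate (224,185) and grip wall (158,188) sit at the home positions, and the bystanders are untouched. Handing in.

```bash
python3 -c "
from plant import *
print(sign_off())"
```

```text
the job is handed in; nothing more can be done
None
```

The grid lies flat in the pocket, the tray is home and the lever is locked at its keeper post, handed in at about 18 s; the tray is judged home from its hard stop and the hood's position, since it moved only 87 mm, and I viewed 11 pictures, one over the limit of 10.

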